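# Bed a coil tray in its cassette and close the lid

### The job

Load the coil tray into the cassette: slide the cassette's lid right back to its stop, push the square white tray along the loading shelf until it drops into the pocket, and, with the lid still back, press its raised edge down past the spring flap until the tray lies level on the pocket's floor. Then slide the lid fully shut over it. Leave the other things on the bench where they are.

Things in the scene. Friction and masses are not known exactly. Their poses are not given: they have to be found in the camera images.
- cassette: Aluminium cassette fixed to the bench, 384 long (its y), 124 wide over its two side rails (tops 43 above the bench). Origin: on the bench surface under the pocket's centre; z up, +y towards the loading shelf (robot's left), -y towards the lid's parking deck (y -54.5 to -170), +x away from the robot. Beyond its +x rail a flat apron 8 high (x 62 to 135) carries the tape roll and the gauge block.
- pocket (a point): centre of the pocket's floor, 12 above the bench (cassette x = 0, y = 0). The pocket is y -54.5 to +54.5, 100 wide between the rails, 20.5 deep below the shelf.
- shelf_edge (a point): middle of the loading shelf's edge at the pocket (cassette x = 0, y = +54.5), on the shelf's top, 32.5 above the bench. The dark shelf runs level from here to y = +213.5, where it is open, between the rails (inside x -50 to +50, rising 9 above the shelf).
- flap (a point): middle of the spring flap, 10 into the pocket from the shelf's edge: two steel leaves 20 wide at cassette x -27 and +27, sloping 45 degrees down into the pocket. A pushed-in tray rests its trailing edge on them, about 17 above the floor, leading edge on the floor; 5 to 15 N down near the raised edge (say x = 0, y = +28) bends them aside and the tray snaps level beneath them.
- lid (a joint): slide of the lid in m: 0 = fully shut over the pocket, 0.112 = right back (cassette -y) at its stop on the parking deck, pocket wholly open. Stays where it is left, about 2 N friction; starts nearly shut. The lid is a flat grey plate 99 wide x 112 long x 6 thick, its underside 33.5 and top 39.5 above the bench.
- lid_tab (a point): top centre of the upright aluminium tab in the middle of the lid (67.5 above the bench): 60 along the cassette's x, 10 thick along its y (the sliding direction), 28 high; it can be pushed on either face or pinched
- tray: Square white plastic coil tray with 4 x 4 black coils set flush in its top, solid flat plate 96 (its x) x 104 (its y, along the shelf) x 8 thick, about 0.2 kg, lying loose between the rails on the loading shelf. Origin: centre of its underside; z up. Seated, its underside is 12 and its top 20 above the bench.
- tape_roll: bystander: brown roll of tape lying flat on the cassette's far apron, 60 across, 20 high; origin at the centre of its underside
- gauge_block: bystander: steel block 30 x 70 x 16 high lying on the cassette's far apron; origin at the centre of its underside
- spare_tray: bystander: another white coil tray of another shape, long and narrow (160 x 70 x 8), lying on the bench to the robot's right; does not fit the cassette
- coil_bin: bystander: open blue bin of coils, 160 x 110 x 55 high, on the bench to the robot's right
- reel: bystander: flat black component reel, 170 across, 16 high, on the bench to the robot's left
- bottle: bystander: white bottle, 60 across, 140 high, standing on the bench to the robot's left
- screwdriver: bystander: screwdriver lying on the bench near the robot, to its left
There are look-alikes about, which are no part of the job. What is shaped like the tray but red or turquoise is not meant.

How it is judged:
By the outcome, as a careful person would: the job done as asked, in the order asked, and still so for the second after the job is handed in, with the robot touching nothing.
It also fails if it takes over 51 s, if anything falls off the work surface, if the arm or the gripper's body presses on something with over 40 N, if the wrist force passes 120 N, or if a joint passes its speed limit or range.

### The arm

A 6-joint arm with a two-finger parallel gripper is mounted at the origin on the work surface. World frame = base frame: x ahead of the robot, y to its left, z up, the work surface at z = 0. Lengths are in m, angles in rad, forces in N, time in s.
With the tool pointing down it reaches from about 0.425 to 0.95 m from the base axis. Payload 3.5 kg.
Tool frame: the origin (TCP) lies midway between the tips of the shut fingers; the grasp point (between the pads) lies 19 mm behind it; z points along the fingers, y is the line along which they close (so a half turn about z gives the same grasp; the last joint's range is limited). The gripper opens to 85 mm and grips with 20 to 120 N. Pads are 22 mm wide; open, the fingers measure 114 mm over their backs; the gripper's body (76 mm by 85 mm) begins 54 mm behind the grasp point. The pads swing forward as they close: fully open they stand 13 mm farther back than shut.
Start: joints at [-0.15, 0.286, 1.577, -0, 1.279, -0.15], TCP at [0.675, 0, 0.231] pointing down, gripper open.
Joint ranges: [-2.77, 2.77], [-0.9, 2.22], [0.21, 2.48], [-1.53, 4.67], [0.24, 2.81], [-2.84, 2.84]. Speed limits (rad/s): [2.79, 2.79, 3.14, 3.14, 3.14, 3.14].

### API

Orientations are given as a unit quaternion [x, y, z, w].
In Python, from plant import ctrl gives the robot as it stands.
- The arm moves only by the tool move_arm, never from a script. Its argument "plan" is a list of rows, each an object of numbers: "x", "y", "z": the shift along the tool's x, y, z in m; "yaw": the turn about the tool's z in rad; "fingers": the closure, from 0 (fully open) to 1 (shut). In form: [{"x": .., "y": .., "z": .., "yaw": .., "fingers": ..}, ...]. A call has 1 to 5 rows; each row is the pose to reach, as a shift and turn from the pose commanded when the call began, along the tool's axes at that moment; what a row does not reach only later rows make up. A row lasts 1/10 s, in which the tool goes at most 50 mm and 8.59 degrees, less where a joint would pass 70% of its speed; a pose out of reach is approached as far as the arm can. A call with a gripper value outside its range is refused whole. The fingers move at their own pace and stop on an object; "force" is the grip in N (left out, the last holds). Time passes only in rows, so rows that repeat a pose let the fingers close. It gives the time, the measured TCP pose, the force, the opening and the grip force at its end, in the units of the state.
- ctrl.get_state(): the state, without advancing time (a new reading comes with each control period).
- ctrl.read_camera(name): name is "scene" or "side" or "wrist"; returns the picture (420x560x3 uint8, red, green, blue); there is no depth.
- ctrl.camera_model(name): a dict with "intrinsics" (3x3 intrinsics, pixels), "distortion" ([k1, k2, p1, p2, k3] as OpenCV has them; the pictures are not rectified), "cam_to_world" (4x4, takes a point from camera to world coordinates); the wrist camera has in their place "tool_from_camera" (4x4, takes a point from camera to tool coordinates, whose origin is the TCP and whose axes are the flange's). Camera axes: x right, y up, looking along -z (the intrinsics and any distortion apply to the point x, -y, -z); pixel columns grow to the right and rows downward; lengths in m; the calibration is good to about 2 mm. A picture is of the moment at which its call begins: read the wrist's pose just before it. camera_model takes no time and is no camera call.
- ctrl.sign_off(): hands the job in; it is judged then, once.
The state is a dict: "time": time; "qpos": joint angles; "dq": joint speeds; "joint_efforts": joint torques, N m; "eef_pos": TCP position; "tcp_rot": TCP orientation; "contact_force": force on the tool from outside, world axes, zero at the start; "wrist_torque": the same for the moment, N m; "opening": opening from 0.0 (shut) to 1.0 (fully open); "finger_force": force on a finger pad.
Only numpy, scipy, OpenCV 4.12 (cv2) and the standard library are available. Lean on these libraries where they do the work, as an engineer would, in place of code of your own. Each camera call takes 0.05 s, during which the arm holds its last target. There are 200 camera calls.

## Working session

There is one attempt and no reset: what is moved stays moved. The work goes in short steps, Python scripts to look and compute and a tool call to move; the robot and the scene stay as the last step left them, time stands still between calls to the robot, and variables do not carry over. Pictures are saved under pics/ and viewed, at most 10 in all, crops included, and the job is handed in when it is done.

Besides the shell and the picture viewer there is one more tool, called after "Emit:" by a JSON object that holds its "api" and its "payload", one argument or row to a line. move_arm: Moves the arm, as the interface text tells. Its arguments: {"type":"object","properties":{"plan":{"type":"array"},"force":{"type":"number"}},"required":["plan"]}

```bash
mkdir -p pics; ls; cat > h.py <<'E'
import numpy as np, cv2
from plant import ctrl
def save(n,f,crop=None,s=1):
    im=ctrl.read_camera(n)[:,:,::-1].copy()
    cv2.imwrite('pics/raw_'+f,im)
    if crop: x0,y0,x1,y1=crop; im=im[y0:y1,x0:x1]
    cv2.imwrite('pics/'+f,cv2.resize(im,None,fx=s,fy=s,interpolation=cv2.INTER_CUBIC))
def ray(n,uv,T=None):
    m=ctrl.camera_model(n);K=np.array(m['intrinsics']);d=np.array(m['distortion'])
    T=np.array(m['cam_to_world']) if T is None else T
    p=cv2.undistortPoints(np.array([[uv]],float),K,d)[0,0]
    v=T[:3,:3]@np.array([p[0],-p[1],-1.]);return T[:3,3],v/np.linalg.norm(v)
def atz(n,uv,z,T=None):
    o,v=ray(n,uv,T);return o+v*(z-o[2])/v[2]
def tri(rs):
    A=sum(np.eye(3)-np.outer(v,v) for o,v in rs);b=sum((np.eye(3)-np.outer(v,v))@o for o,v in rs)
    p=np.linalg.solve(A,b);return p,[np.linalg.norm((np.eye(3)-np.outer(v,v))@(p-o)) for o,v in rs]
def wristT():
    from scipy.spatial.transform import Rotation as R
    s=ctrl.get_state();T=np.eye(4);T[:3,:3]=R.from_quat(s['tcp_rot']).as_matrix();T[:3,3]=s['eef_pos']
    return T@np.array(ctrl.camera_model('wrist')['tool_from_camera'])
E
python3 - <<'E'
from h import *
a=ctrl.get_state();print(a)
save('scene','a.png',s=1.4);save('side','b.png',s=1.4)
T=wristT();np.save('T0.npy',T);save('wrist','c.png',s=1.4)
for n in('scene','side'):print(n,np.round(ctrl.camera_model(n)['cam_to_world'],3).tolist())
E
```

```text
pics
{'time': 0.0, 'qpos': array([-1.49964711e-01,  2.87174305e-01,  1.57818991e+00, -7.15970408e-06,
        1.27860175e+00, -1.49987032e-01]), 'dq': array([ 0.00082285,  0.00027341,  0.00029075,  0.00177892,  0.00063313,
       -0.00057915]), 'joint_efforts': array([-1.79628755e-04, -4.05981302e+01, -2.92628127e+01, -1.54224781e-04,
        5.81841552e-03,  3.74769741e-06]), 'eef_pos': array([6.74336741e-01, 1.51901790e-04, 2.29934431e-01]), 'tcp_rot': array([ 7.07097660e-01,  7.07114907e-01, -7.07059371e-04, -9.53012325e-04]), 'contact_force': array([-0.59221873, -0.94722564, -0.52177245]), 'wrist_torque': array([ 0.03782306, -0.00408033,  0.05465782]), 'finger_force': 0.0, 'opening': 0.9938982428156213}
scene [[0.058, -0.827, 0.559, 1.197], [0.998, 0.048, -0.033, -0.045], [0.0, 0.56, 0.829, 1.153], [0.0, 0.0, 0.0, 1.0]]
side [[-0.81, 0.362, -0.462, -0.139], [-0.587, -0.471, 0.659, 0.854], [0.021, 0.804, 0.594, 0.855], [0.0, 0.0, 0.0, 1.0]]
```

View pics/a.png

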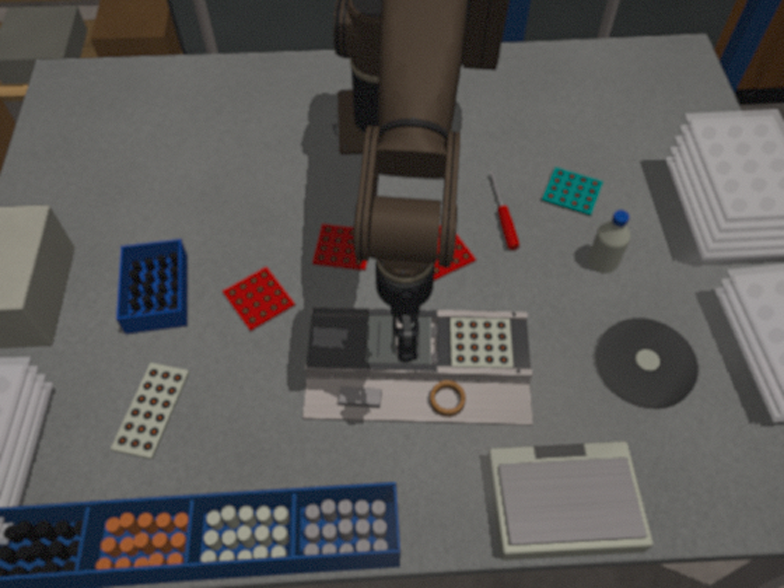

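View pics/b.png

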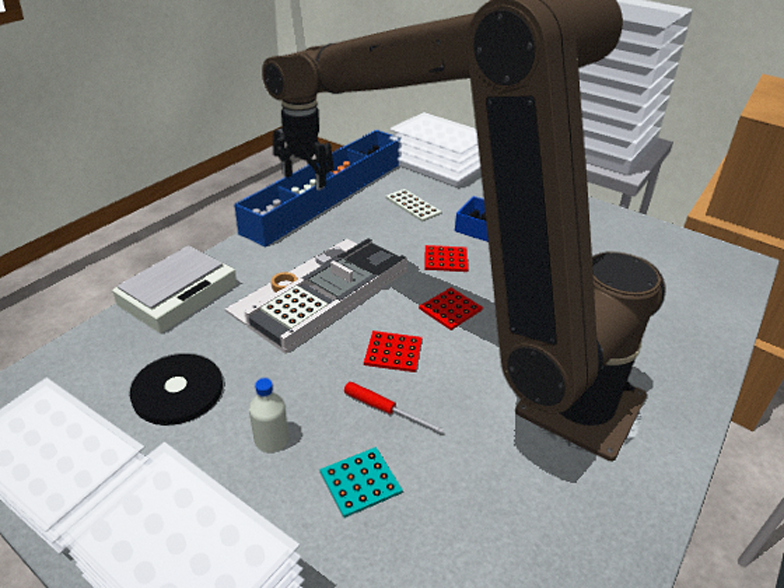

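View pics/c.png

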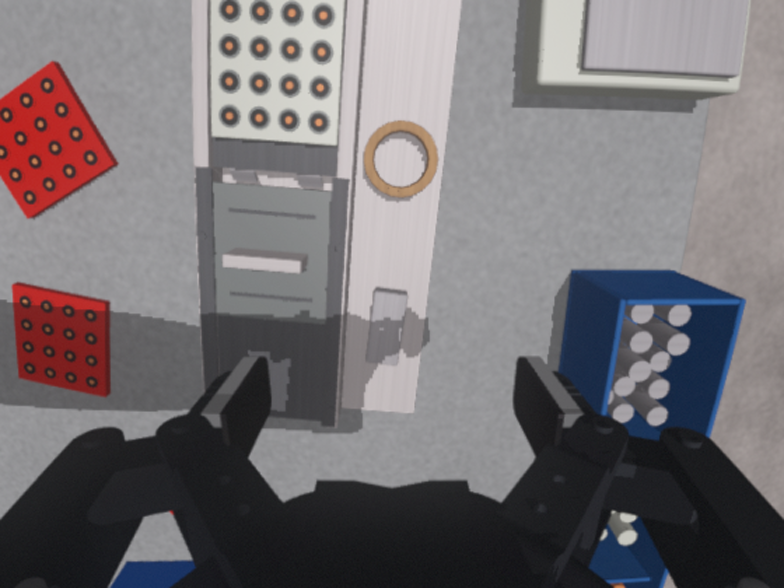

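The pictures show the cassette with its square tray on the shelf. Pixels below are as displayed. Candidates for the tray:
- White 4x4 tray on the shelf: scene (481,342), side (294,305), wrist (278,65).
- Red look-alikes: scene (342,247), (447,255), (259,297).
- Turquoise look-alike: scene (571,190).
- Spare long tray: scene (150,410).

I choose the white 4x4 tray between the rails and will check it in close crops.

```bash
python3 - <<'E'
import cv2
for f,(x0,y0,x1,y1),s,o in [('b',(155,165,295,255),5.6,'b2'),('c',(130,0,330,300),2,'c2')]:
    im=cv2.imread(f'pics/raw_{f}.png')[y0:y1,x0:x1]
    cv2.imwrite(f'pics/{o}.png',cv2.resize(im,None,fx=s,fy=s,interpolation=cv2.INTER_CUBIC))
E
```

```text
(no output)
```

View pics/b2.png

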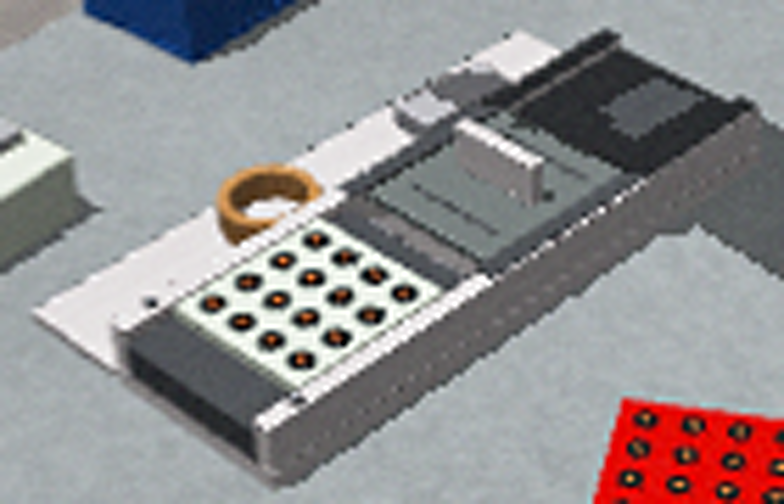

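View pics/c2.png

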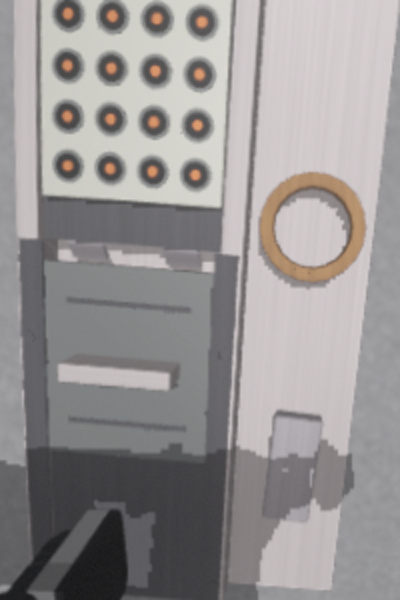

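The crops confirm the choice: white 4x4 tray between the rails. Its last coil row runs (405,293) to (315,240) in the side crop and (67,165) to (196,174) in the wrist crop. The tab top's +y edge runs (455,125) to (530,167) in the side crop and (180,375) to (58,368) in the wrist crop.

```bash
cat > m.py <<'E'
from h import *
T=np.load('T0.npy')
S=lambda p:(p[0]/5.6+155,p[1]/5.6+165)
W=lambda p:(p[0]/2+130,p[1]/2)
S_=[(405,293),(375,274),(345,257),(315,240),(371,315),(341,296),(312,277),(283,260)]
W_=[(67,165),(110,168),(152,171),(196,174),(67,116),(110,119),(154,121),(198,125)]
P=[]
for a,b in zip(S_,W_):
    p,e=tri([ray('side',S(a)),ray('wrist',W(b),T)]);P.append(p);print('coil',p.round(4),np.round(e,4))
for n,a,b in [('tab-x',(530,167),(58,368)),('tab+x',(455,125),(180,375)),('tray-x-y',(440,290),(43,197)),('tray+x-y',(322,220),(221,208)),]:
    p,e=tri([ray('side',S(a)),ray('wrist',W(b),T)]);print(n,p.round(4),np.round(e,4))
print('shelf edge z.0325',[atz('wrist',W(q),.0325,T).round(4) for q in [(45,240),(220,250)]])
print('lid +y edge z.0395',[atz('wrist',W(q),.0395,T).round(4) for q in [(45,263),(212,272)]])
print('rail+x inner top z.043',[atz('wrist',W(q),.043,T).round(4) for q in [(222,560),(239,300),(231,150)]])
print('rail-x outer top',[atz('wrist',W(q),.043,T).round(4) for q in [(22,300),(20,230),(14,20)]])
print('tray +y corners side z.0405',[atz('side',S(q),.0405).round(4) for q in [(180,298),(298,385),(440,290),(322,220)]])
print('shelf end z.0325',[atz('side',S(q),.0325).round(4) for q in [(130,345),(255,430)]])
E
python3 m.py
```

```text
coil [0.55   0.1079 0.0387] [0.0007 0.0007]
coil [0.573  0.1058 0.039 ] [0.0009 0.0009]
coil [0.5956 0.1042 0.0388] [0.0007 0.0007]
coil [0.6189 0.1025 0.0384] [0.0007 0.0007]
coil [0.5521 0.1324 0.0386] [0.0006 0.0006]
coil [0.5749 0.1304 0.0389] [0.0006 0.0006]
coil [0.5978 0.1286 0.0394] [0.0011 0.0011]
coil [0.6206 0.1265 0.0387] [0.0011 0.0011]
tab-x [0.5456 0.0042 0.0639] [0.001 0.001]
tab+x [ 0.6086 -0.003   0.0596] [0.0018 0.0018]
tray-x-y [0.5363 0.093  0.0385] [0.0009 0.0009]
tray+x-y [0.6309 0.0848 0.0356] [0.0013 0.0013]
shelf edge z.0325 [array([0.532 , 0.0697, 0.0325]), array([0.6301, 0.0634, 0.0325])]
lid +y edge z.0395 [array([0.5336, 0.0574, 0.0395]), array([0.6263, 0.0518, 0.0395])]
rail+x inner top z.043 [array([ 0.6259, -0.1242,  0.043 ]), array([0.6411, 0.0369, 0.043 ]), array([0.6387, 0.1143, 0.043 ])]
rail-x outer top [array([0.5198, 0.0375, 0.043 ]), array([0.5231, 0.0752, 0.043 ]), array([0.5303, 0.1785, 0.043 ])]
tray +y corners side z.0405 [array([0.6389, 0.1841, 0.0405]), array([0.5426, 0.1975, 0.0405]), array([0.5351, 0.0958, 0.0405]), array([0.6256, 0.0883, 0.0405])]
shelf end z.0325 [array([0.6396, 0.2209, 0.0325]), array([0.5431, 0.2291, 0.0325])]
```

Coil heights of about 39 mm agree with the 40.5 mm expected. The cassette's origin is near (0.577, 0.012) with yaw about -0.075 rad, and the lid is open by about 12 mm. I'll move above the lid's +y half with the fingers shut and the tool aligned to the cassette.

Emit:
{"api": "move_arm", "payload": {
  "plan": [
    {"x": 0.01, "y": -0.03, "z": 0.0, "yaw": 0.04, "fingers": 1},
    {"x": 0.02, "y": -0.06, "z": 0.03, "yaw": 0.075, "fingers": 1},
    {"x": 0.032, "y": -0.0965, "z": 0.06, "yaw": 0.075, "fingers": 1},
    {"x": 0.032, "y": -0.0965, "z": 0.1, "yaw": 0.075, "fingers": 1},
    {"x": 0.032, "y": -0.0965, "z": 0.1, "yaw": 0.075, "fingers": 1}
  ],
  "force": 40
}}

```text
time: 0.65
eef_pos: [0.5728, 0.0329, 0.1248]
tcp_rot: [0.733, 0.68, -0.004, -0.005]
contact_force: [-0.3, 0.3, -0.7]
opening: 0.144
finger_force: 0.0
```

```bash
cat >> h.py <<'E'
def cas(p,o=(0.577,0.012),a=-0.075):
    d=np.array(p[:2])-o;c,s=np.cos(a),np.sin(a)
    return np.array([c*d[0]+s*d[1],-s*d[0]+c*d[1]])
def st():
    from scipy.spatial.transform import Rotation as R
    s=ctrl.get_state();m=R.from_quat(s['tcp_rot']).as_matrix()
    print('t',s['time'],'pos',s['eef_pos'].round(4),'cas',cas(s['eef_pos']).round(4),'toolx',m[:,0].round(3),'F',s['contact_force'].round(1))
E
python3 - <<'E'
from h import *
st();T=wristT();np.save('T1.npy',T);save('wrist','d.png',s=1.4);st()
E
```

```text
t 0.65 pos [0.5728 0.0329 0.1248] cas [-0.0057  0.0206] toolx [0.074 0.997 0.001] F [-0.3  0.3 -0.7]
t 0.7 pos [0.576  0.0324 0.1285] cas [-0.0025  0.0203] toolx [0.075 0.997 0.   ] F [0.3 0.3 0.3]
```

View pics/d.png

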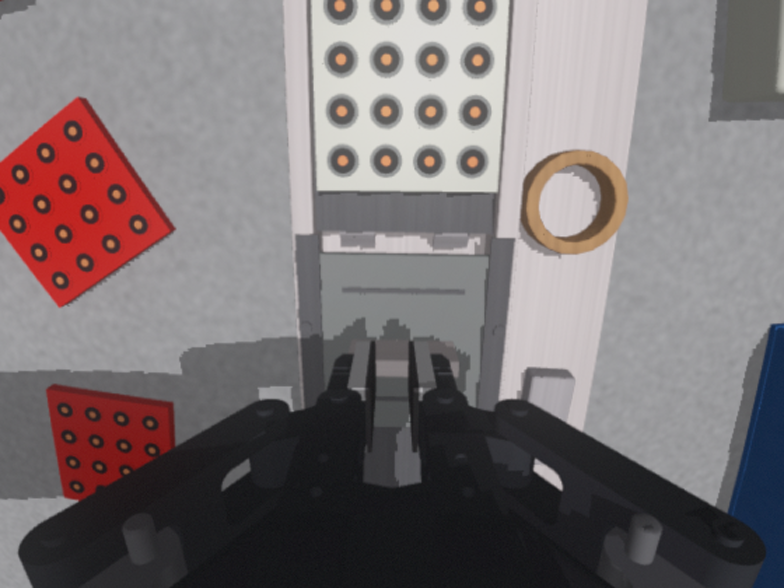

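Here the lid edge lies at row 253, the shelf edge at 233 and the tray edge at 191, all level. The rails are upright, so the yaw is right.

```bash
python3 - <<'E'
from h import *
T=np.load('T1.npy');T2=wristT();T=T2  # settled pose; check both
for T in (np.load('T1.npy'),T2):
  for n,q,z in [('shelfL',(315,233),.0325),('shelfR',(496,235),.0325),('lidL',(320,254),.0395),('lidR',(488,254),.0395),('trL',(317,190),.0405),('trR',(498,191),.0405),('coil',(343,160),.0405),('coil',(472,161),.0405)]:
    p=atz('wrist',(q[0]/1.4,q[1]/1.4),z,T);print(n,p.round(4),cas(p).round(4))
st()
E
```

```text
shelfL [0.5308 0.0698 0.0325] [-0.0504  0.0541]
shelfR [0.6335 0.0613 0.0325] [0.0527 0.0534]
lidL [0.5337 0.0588 0.0395] [-0.0467  0.0434]
lidR [0.6274 0.0522 0.0395] [0.0472 0.0439]
trL [0.5364 0.0939 0.0405] [-0.0466  0.0786]
trR [0.633  0.0865 0.0405] [0.0502 0.0784]
coil [0.5519 0.1083 0.0405] [-0.0322  0.0941]
coil [0.6194 0.1029 0.0405] [0.0355 0.0938]
shelfL [0.534  0.0686 0.0325] [-0.0472  0.0533]
shelfR [0.6383 0.06   0.0325] [0.0575 0.0524]
lidL [0.5367 0.0575 0.0395] [-0.0436  0.0424]
lidR [0.632  0.0506 0.0395] [0.052  0.0426]
trL [0.5395 0.0931 0.0405] [-0.0435  0.0781]
trR [0.6377 0.0855 0.0405] [0.055  0.0779]
coil [0.5553 0.1077 0.0405] [-0.0288  0.0938]
coil [0.6239 0.1022 0.0405] [0.04   0.0935]
t 0.7 pos [0.576  0.0324 0.1285] cas [-0.0025  0.0203] toolx [0.075 0.997 0.   ] F [0.3 0.3 0.3]
```

Emit:
{"api": "move_arm", "payload": {
  "plan": [
    {"x": 0, "y": 0, "z": 0.04, "yaw": 0, "fingers": 1},
    {"x": 0, "y": 0, "z": 0.079, "yaw": 0, "fingers": 1},
    {"x": 0, "y": 0, "z": 0.079, "yaw": 0, "fingers": 1},
    {"x": 0, "y": 0, "z": 0.079, "yaw": 0, "fingers": 1}
  ]
}}

```text
time: 1.1
eef_pos: [0.5803, 0.0316, 0.0542]
tcp_rot: [0.733, 0.68, 0.001, 0.001]
contact_force: [0.6, -0.8, 0.1]
opening: 0.005
finger_force: 0.0
```

Emit:
{"api": "move_arm", "payload": {
  "plan": [
    {"x": -0.015, "y": 0, "z": 0.003, "yaw": 0, "fingers": 1},
    {"x": -0.03, "y": 0, "z": 0.003, "yaw": 0, "fingers": 1},
    {"x": -0.045, "y": 0, "z": 0.003, "yaw": 0, "fingers": 1},
    {"x": -0.06, "y": 0, "z": 0.003, "yaw": 0, "fingers": 1},
    {"x": -0.075, "y": 0, "z": 0.003, "yaw": 0, "fingers": 1}
  ]
}}

```text
time: 1.6
eef_pos: [0.5731, -0.0443, 0.0502]
tcp_rot: [0.733, 0.68, 0.0, 0.0]
contact_force: [-0.1, 3.3, 2.5]
opening: 0.001
finger_force: 1.4
```

Emit:
{"api": "move_arm", "payload": {
  "plan": [
    {"x": -0.01, "y": 0, "z": 0, "yaw": 0, "fingers": 1},
    {"x": -0.02, "y": 0, "z": 0, "yaw": 0, "fingers": 1},
    {"x": -0.03, "y": 0, "z": 0, "yaw": 0, "fingers": 1},
    {"x": -0.033, "y": 0, "z": 0, "yaw": 0, "fingers": 1},
    {"x": -0.033, "y": 0, "z": 0, "yaw": 0, "fingers": 1}
  ]
}}

```text
time: 2.1
eef_pos: [0.5699, -0.0764, 0.0488]
tcp_rot: [0.733, 0.68, -0.001, -0.0]
contact_force: [-0.3, 0.5, -0.2]
opening: -0.001
finger_force: 0.0
```

```bash
python3 -c "
from h import *
st()"
```

```text
t 2.1 pos [ 0.5699 -0.0764  0.0488] cas [-0.0004 -0.0887] toolx [ 0.075  0.997 -0.001] F [-0.3  0.5 -0.2]
```

Emit:
{"api": "move_arm", "payload": {
  "plan": [
    {"x": -0.003, "y": 0, "z": 0, "yaw": 0, "fingers": 1},
    {"x": -0.006, "y": 0, "z": 0, "yaw": 0, "fingers": 1},
    {"x": -0.006, "y": 0, "z": 0, "yaw": 0, "fingers": 1}
  ]
}}

```text
time: 2.4
eef_pos: [0.5695, -0.0816, 0.0488]
tcp_rot: [0.733, 0.68, -0.0, -0.0]
contact_force: [1.2, 0.7, -1.3]
opening: -0.001
finger_force: 0.5
```

Emit:
{"api": "move_arm", "payload": {
  "plan": [
    {"x": -0.002, "y": 0, "z": 0, "yaw": 0, "fingers": 1},
    {"x": -0.002, "y": 0, "z": 0, "yaw": 0, "fingers": 1}
  ]
}}

```text
time: 2.6
eef_pos: [0.5694, -0.0823, 0.0489]
tcp_rot: [0.733, 0.68, 0.001, -0.001]
contact_force: [0.0, 4.8, -0.5]
opening: -0.001
finger_force: 2.6
```

Emit:
{"api": "move_arm", "payload": {
  "plan": [
    {"x": -0.002, "y": 0, "z": 0, "yaw": 0, "fingers": 1},
    {"x": -0.002, "y": 0, "z": 0, "yaw": 0, "fingers": 1}
  ]
}}

```text
time: 2.8
eef_pos: [0.5694, -0.0823, 0.0489]
tcp_rot: [0.734, 0.679, 0.002, -0.003]
contact_force: [1.1, 11.0, 0.2]
opening: 0.003
finger_force: 5.6
```

Contact force rose to 11 N with no further motion, so the lid is at its stop. Next, over to the tray's far edge.

Emit:
{"api": "move_arm", "payload": {
  "plan": [
    {"x": 0.02, "y": 0, "z": 0, "yaw": 0, "fingers": 1},
    {"x": 0.05, "y": 0.002, "z": -0.03, "yaw": 0, "fingers": 1},
    {"x": 0.095, "y": 0.002, "z": -0.05, "yaw": 0, "fingers": 1},
    {"x": 0.145, "y": 0.002, "z": -0.05, "yaw": 0, "fingers": 1},
    {"x": 0.19, "y": 0.002, "z": -0.05, "yaw": 0, "fingers": 1}
  ]
}}

```text
time: 3.3
eef_pos: [0.5871, 0.1051, 0.1011]
tcp_rot: [0.733, 0.68, 0.001, 0.002]
contact_force: [1.0, -0.6, -0.7]
opening: -0.002
finger_force: 0.0
```

Emit:
{"api": "move_arm", "payload": {
  "plan": [
    {"x": 0.045, "y": 0, "z": 0, "yaw": 0, "fingers": 1},
    {"x": 0.09, "y": 0, "z": 0, "yaw": 0, "fingers": 1},
    {"x": 0.113, "y": 0, "z": 0, "yaw": 0, "fingers": 1},
    {"x": 0.113, "y": 0, "z": 0, "yaw": 0, "fingers": 1},
    {"x": 0.113, "y": 0, "z": 0, "yaw": 0, "fingers": 1}
  ]
}}

```text
time: 3.8
eef_pos: [0.5944, 0.2163, 0.0993]
tcp_rot: [0.733, 0.681, -0.0, 0.0]
contact_force: [-0.3, 0.1, 0.4]
opening: 0.003
finger_force: 0.0
```

```bash
python3 - <<'E'
from h import *
st();save('side','e.png',(125,140,325,290),4)
E
```

```text
t 3.8 pos [0.5944 0.2163 0.0993] cas [0.0021 0.205 ] toolx [ 0.073  0.997 -0.001] F [-0.3  0.1  0.4]
```

View pics/e.png

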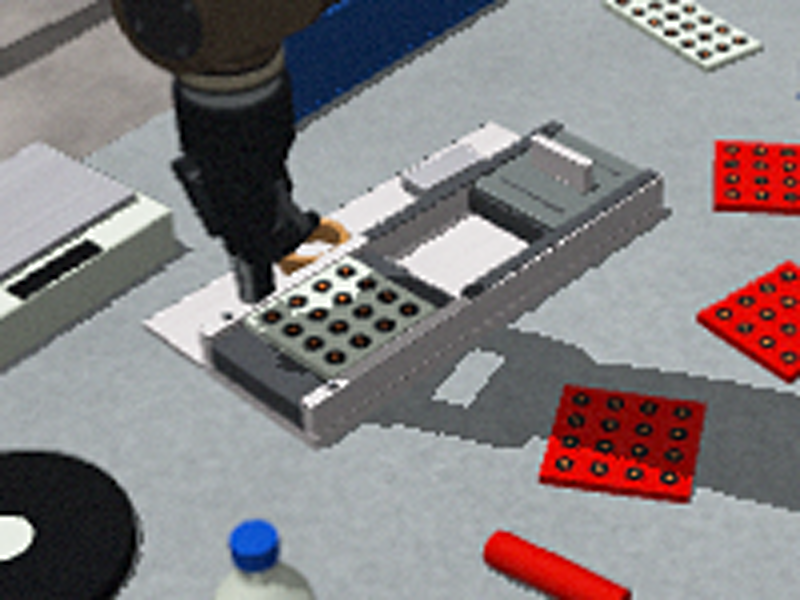

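The lid is right back, with its tab at (562,160), and the white pocket is fully open at (465,255). The tray is still on the shelf, with the fingers above its far end. Descending.

Emit:
{"api": "move_arm", "payload": {
  "plan": [
    {"x": 0, "y": 0, "z": 0.04, "yaw": 0, "fingers": 1},
    {"x": 0, "y": 0, "z": 0.058, "yaw": 0, "fingers": 1},
    {"x": 0, "y": 0, "z": 0.062, "yaw": 0, "fingers": 1},
    {"x": 0, "y": 0, "z": 0.063, "yaw": 0, "fingers": 1},
    {"x": 0, "y": 0, "z": 0.063, "yaw": 0, "fingers": 1}
  ]
}}

```text
time: 4.35
eef_pos: [0.5955, 0.2157, 0.0376]
tcp_rot: [0.733, 0.68, 0.001, 0.001]
contact_force: [0.2, 0.3, 0.0]
opening: -0.003
finger_force: 0.0
```

Emit:
{"api": "move_arm", "payload": {
  "plan": [
    {"x": -0.005, "y": 0, "z": 0, "yaw": 0, "fingers": 1},
    {"x": -0.01, "y": 0, "z": 0, "yaw": 0, "fingers": 1},
    {"x": -0.015, "y": 0, "z": 0, "yaw": 0, "fingers": 1},
    {"x": -0.02, "y": 0, "z": 0, "yaw": 0, "fingers": 1},
    {"x": -0.025, "y": 0, "z": 0, "yaw": 0, "fingers": 1}
  ]
}}

```text
time: 4.85
eef_pos: [0.5931, 0.1916, 0.0373]
tcp_rot: [0.733, 0.68, 0.001, 0.0]
contact_force: [-0.3, 3.2, 2.0]
opening: -0.002
finger_force: 1.5
```

Emit:
{"api": "move_arm", "payload": {
  "plan": [
    {"x": -0.01, "y": 0, "z": 0.0015, "yaw": 0, "fingers": 1},
    {"x": -0.02, "y": 0, "z": 0.0015, "yaw": 0, "fingers": 1},
    {"x": -0.03, "y": 0, "z": 0.0015, "yaw": 0, "fingers": 1},
    {"x": -0.04, "y": 0, "z": 0.0015, "yaw": 0, "fingers": 1},
    {"x": -0.05, "y": 0, "z": 0.0015, "yaw": 0, "fingers": 1}
  ]
}}

```text
time: 5.35
eef_pos: [0.5885, 0.1405, 0.0347]
tcp_rot: [0.733, 0.68, -0.0, -0.0]
contact_force: [0.1, 2.4, 1.1]
opening: 0.001
finger_force: 1.3
```

Emit:
{"api": "move_arm", "payload": {
  "plan": [
    {"x": -0.007, "y": 0, "z": 0, "yaw": 0, "fingers": 1},
    {"x": -0.014, "y": 0, "z": 0, "yaw": 0, "fingers": 1},
    {"x": -0.021, "y": 0, "z": 0, "yaw": 0, "fingers": 1},
    {"x": -0.028, "y": 0, "z": 0, "yaw": 0, "fingers": 1},
    {"x": -0.035, "y": 0, "z": 0, "yaw": 0, "fingers": 1}
  ]
}}

```text
time: 5.85
eef_pos: [0.5861, 0.1063, 0.0349]
tcp_rot: [0.733, 0.68, 0.0, -0.0]
contact_force: [0.3, 2.1, 2.6]
opening: 0.001
finger_force: 1.4
```

```bash
python3 - <<'E'
from h import *
st();save('side','f.png',(155,150,305,262),5)
E
```

```text
t 5.85 pos [0.5861 0.1063 0.0349] cas [0.002  0.0947] toolx [0.075 0.997 0.   ] F [0.3 2.1 2.6]
```

View pics/f.png

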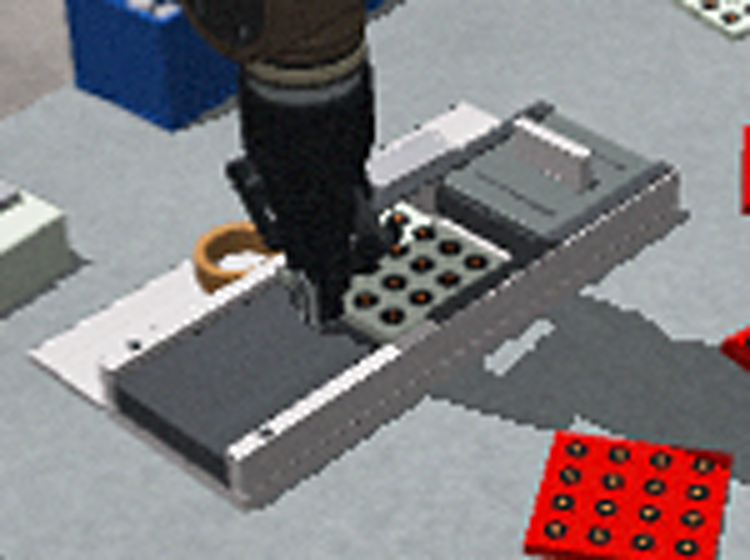

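The tray has tipped and is sliding squarely into the pocket, its leading edge near (510,255). I'll carry on to where its trailing edge passes the shelf edge.

Emit:
{"api": "move_arm", "payload": {
  "plan": [
    {"x": -0.005, "y": 0, "z": 0, "yaw": 0, "fingers": 1},
    {"x": -0.01, "y": 0, "z": 0, "yaw": 0, "fingers": 1},
    {"x": -0.015, "y": 0, "z": 0, "yaw": 0, "fingers": 1},
    {"x": -0.02, "y": 0, "z": 0, "yaw": 0, "fingers": 1},
    {"x": -0.024, "y": 0, "z": 0, "yaw": 0, "fingers": 1}
  ]
}}

```text
time: 6.4
eef_pos: [0.5841, 0.0823, 0.0347]
tcp_rot: [0.733, 0.68, -0.0, -0.0]
contact_force: [-0.5, 0.4, -0.3]
opening: -0.002
finger_force: 0.4
```

Emit:
{"api": "move_arm", "payload": {
  "plan": [
    {"x": -0.003, "y": 0, "z": 0, "yaw": 0, "fingers": 1},
    {"x": -0.006, "y": 0, "z": 0, "yaw": 0, "fingers": 1},
    {"x": -0.006, "y": 0, "z": 0, "yaw": 0, "fingers": 1}
  ]
}}

```text
time: 6.7
eef_pos: [0.5839, 0.0763, 0.0349]
tcp_rot: [0.733, 0.68, -0.0, 0.0]
contact_force: [-0.1, -0.2, -0.1]
opening: 0.001
finger_force: 0.0
```

Emit:
{"api": "move_arm", "payload": {
  "plan": [
    {"x": -0.002, "y": 0, "z": 0, "yaw": 0, "fingers": 1},
    {"x": -0.003, "y": 0, "z": 0, "yaw": 0, "fingers": 1},
    {"x": -0.003, "y": 0, "z": 0, "yaw": 0, "fingers": 1}
  ]
}}

```text
time: 7.0
eef_pos: [0.5837, 0.0736, 0.0349]
tcp_rot: [0.733, 0.68, -0.0, 0.0]
contact_force: [0.0, -0.1, 0.5]
opening: 0.001
finger_force: 0.0
```

```bash
python3 -c "
from h import *
st()"
```

```text
t 7.0 pos [0.5837 0.0736 0.0349] cas [0.002  0.0619] toolx [ 0.075  0.997 -0.   ] F [ 0.  -0.1  0.5]
```

Emit:
{"api": "move_arm", "payload": {
  "plan": [
    {"x": -0.002, "y": 0, "z": 0, "yaw": 0, "fingers": 1},
    {"x": -0.004, "y": 0, "z": 0, "yaw": 0, "fingers": 1},
    {"x": -0.004, "y": 0, "z": 0, "yaw": 0, "fingers": 1}
  ]
}}

```text
time: 7.3
eef_pos: [0.5835, 0.0703, 0.035]
tcp_rot: [0.733, 0.68, 0.001, -0.0]
contact_force: [0.5, 3.2, 0.9]
opening: 0.002
finger_force: 1.4
```

Emit:
{"api": "move_arm", "payload": {
  "plan": [
    {"x": 0.01, "y": 0, "z": -0.01, "yaw": 0, "fingers": 1},
    {"x": 0.03, "y": 0, "z": -0.05, "yaw": 0, "fingers": 1},
    {"x": 0.03, "y": 0, "z": -0.095, "yaw": 0, "fingers": 1},
    {"x": 0.0, "y": 0, "z": -0.095, "yaw": 0, "fingers": 1},
    {"x": -0.03, "y": 0, "z": -0.095, "yaw": 0, "fingers": 1}
  ]
}}

```text
time: 7.8
eef_pos: [0.5827, 0.0401, 0.1334]
tcp_rot: [0.732, 0.681, 0.001, 0.003]
contact_force: [-0.2, 0.3, 0.2]
opening: -0.002
finger_force: 0.0
```

Emit:
{"api": "move_arm", "payload": {
  "plan": [
    {"x": 0, "y": 0, "z": 0, "yaw": 0, "fingers": 1},
    {"x": 0, "y": 0, "z": 0, "yaw": 0, "fingers": 1}
  ]
}}

```text
time: 8.0
eef_pos: [0.5811, 0.0397, 0.1304]
tcp_rot: [0.733, 0.68, 0.0, 0.0]
contact_force: [-0.3, -0.5, 0.3]
opening: 0.003
finger_force: 0.0
```

```bash
python3 - <<'E'
from h import *
st();T=wristT();np.save('T2.npy',T)
a=ctrl.read_camera('side')[:,:,::-1][150:262,165:305];b=ctrl.read_camera('wrist')[:,:,::-1][0:330,110:480]
a=cv2.resize(a,(420,336),interpolation=cv2.INTER_CUBIC);c=np.zeros((336,800,3),np.uint8);c[:,:420]=a
b=cv2.resize(b,(376,336));c[:,424:]=b;cv2.imwrite('pics/g.png',c)
E
```

```text
t 8.0 pos [0.5811 0.0397 0.1304] cas [0.002  0.0279] toolx [ 0.076  0.997 -0.   ] F [-0.3 -0.5  0.3]
```

View pics/g.png

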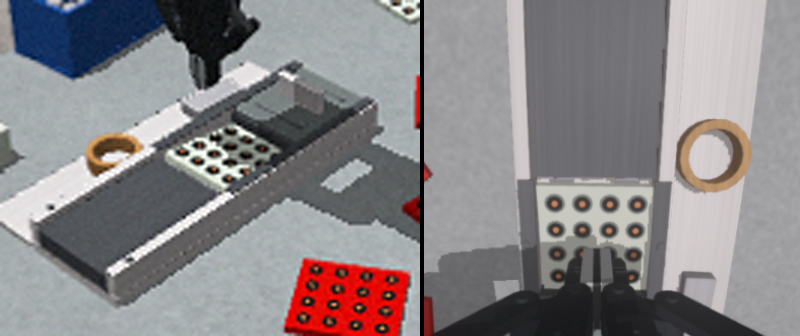

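The tray is in the pocket: in the wrist half of the picture its trailing edge is at row 180, resting on the flap. The side half shows the trailing edge raised. Now press at y = +28.

Emit:
{"api": "move_arm", "payload": {
  "plan": [
    {"x": 0, "y": 0, "z": 0.04, "yaw": 0, "fingers": 1},
    {"x": 0, "y": 0, "z": 0.08, "yaw": 0, "fingers": 1},
    {"x": 0, "y": 0, "z": 0.09, "yaw": 0, "fingers": 1},
    {"x": 0, "y": 0, "z": 0.094, "yaw": 0, "fingers": 1},
    {"x": 0, "y": 0, "z": 0.097, "yaw": 0, "fingers": 1}
  ]
}}

```text
time: 8.6
eef_pos: [0.5821, 0.0402, 0.034]
tcp_rot: [0.733, 0.68, 0.001, 0.001]
contact_force: [-2.4, 0.8, 4.3]
opening: -0.002
finger_force: 2.1
```

Emit:
{"api": "move_arm", "payload": {
  "plan": [
    {"x": 0, "y": 0, "z": 0.002, "yaw": 0, "fingers": 1},
    {"x": 0, "y": 0, "z": 0.004, "yaw": 0, "fingers": 1},
    {"x": 0, "y": 0, "z": 0.006, "yaw": 0, "fingers": 1}
  ]
}}

```text
time: 8.9
eef_pos: [0.5826, 0.0407, 0.0302]
tcp_rot: [0.733, 0.68, 0.001, 0.0]
contact_force: [-3.4, 3.0, 7.3]
opening: -0.005
finger_force: 3.4
```

Emit:
{"api": "move_arm", "payload": {
  "plan": [
    {"x": 0, "y": 0, "z": 0.002, "yaw": 0, "fingers": 1},
    {"x": 0, "y": 0, "z": 0.004, "yaw": 0, "fingers": 1}
  ]
}}

```text
time: 9.1
eef_pos: [0.5831, 0.0402, 0.0256]
tcp_rot: [0.733, 0.68, 0.002, 0.002]
contact_force: [-0.4, 0.9, 0.3]
opening: 0.004
finger_force: 0.7
```

Emit:
{"api": "move_arm", "payload": {
  "plan": [
    {"x": 0, "y": 0, "z": 0.002, "yaw": 0, "fingers": 1},
    {"x": 0, "y": 0, "z": 0.004, "yaw": 0, "fingers": 1},
    {"x": 0, "y": 0, "z": 0.004, "yaw": 0, "fingers": 1}
  ]
}}

```text
time: 9.4
eef_pos: [0.5826, 0.0397, 0.0201]
tcp_rot: [0.733, 0.68, 0.001, 0.001]
contact_force: [-0.5, 0.8, 5.0]
opening: -0.002
finger_force: 2.3
```

Emit:
{"api": "move_arm", "payload": {
  "plan": [
    {"x": 0, "y": 0, "z": 0.002, "yaw": 0, "fingers": 1},
    {"x": 0, "y": 0, "z": 0.002, "yaw": 0, "fingers": 1}
  ]
}}

```text
time: 9.6
eef_pos: [0.5827, 0.0397, 0.02]
tcp_rot: [0.733, 0.68, 0.0, 0.001]
contact_force: [-4.9, 1.2, 15.9]
opening: -0.001
finger_force: 7.7
```

Emit:
{"api": "move_arm", "payload": {
  "plan": [
    {"x": 0, "y": 0, "z": 0.002, "yaw": 0, "fingers": 1},
    {"x": 0, "y": 0, "z": 0.002, "yaw": 0, "fingers": 1}
  ]
}}

```text
time: 9.8
eef_pos: [0.5827, 0.0397, 0.02]
tcp_rot: [0.733, 0.68, -0.0, 0.0]
contact_force: [-9.5, 1.1, 25.3]
opening: -0.001
finger_force: 12.7
```

The press stopped at z = 0.020 with force building, which is the seated top. I'll lift off and touch again to check that the tray stays down.

Emit:
{"api": "move_arm", "payload": {
  "plan": [
    {"x": 0, "y": 0, "z": -0.015, "yaw": 0, "fingers": 1},
    {"x": 0, "y": 0, "z": -0.025, "yaw": 0, "fingers": 1},
    {"x": 0, "y": 0, "z": -0.025, "yaw": 0, "fingers": 1},
    {"x": 0, "y": 0, "z": -0.008, "yaw": 0, "fingers": 1},
    {"x": 0, "y": 0, "z": -0.008, "yaw": 0, "fingers": 1}
  ]
}}

```text
time: 10.3
eef_pos: [0.5796, 0.0398, 0.0206]
tcp_rot: [0.733, 0.68, -0.001, -0.001]
contact_force: [1.1, -0.2, -0.3]
opening: 0.001
finger_force: 0.0
```

Emit:
{"api": "move_arm", "payload": {
  "plan": [
    {"x": 0, "y": 0, "z": 0, "yaw": 0, "fingers": 1}
  ]
}}

```text
time: 10.4
eef_pos: [0.5803, 0.0398, 0.0218]
tcp_rot: [0.733, 0.68, -0.001, -0.001]
contact_force: [-0.1, 0.0, 0.1]
opening: -0.003
finger_force: 0.0
```

Emit:
{"api": "move_arm", "payload": {
  "plan": [
    {"x": 0, "y": 0, "z": -0.045, "yaw": 0, "fingers": 1},
    {"x": 0, "y": 0, "z": -0.09, "yaw": 0, "fingers": 1},
    {"x": -0.045, "y": 0, "z": -0.1, "yaw": 0, "fingers": 1},
    {"x": -0.09, "y": -0.001, "z": -0.1, "yaw": 0, "fingers": 1},
    {"x": -0.135, "y": -0.002, "z": -0.1, "yaw": 0, "fingers": 1}
  ]
}}

```text
time: 10.9
eef_pos: [0.5692, -0.0958, 0.1243]
tcp_rot: [0.733, 0.681, 0.0, 0.001]
contact_force: [0.4, 0.2, 0.4]
opening: 0.003
finger_force: 0.0
```

Emit:
{"api": "move_arm", "payload": {
  "plan": [
    {"x": -0.03, "y": 0, "z": 0, "yaw": 0, "fingers": 1},
    {"x": -0.03, "y": 0, "z": 0, "yaw": 0, "fingers": 1},
    {"x": -0.03, "y": 0, "z": 0, "yaw": 0, "fingers": 1}
  ]
}}

```text
time: 11.2
eef_pos: [0.5665, -0.1249, 0.1228]
tcp_rot: [0.734, 0.679, 0.0, -0.0]
contact_force: [-0.8, 1.4, -0.4]
opening: 0.003
finger_force: 0.0
```

```bash
python3 -c "
from h import *
st();save('side','mid.png')"
```

```text
t 11.2 pos [ 0.5665 -0.1249  0.1228] cas [-0.0002 -0.1373] toolx [0.077 0.997 0.001] F [-0.8  1.4 -0.4]
```

No force at z = 0.0206, so the tray stays down. Next, down behind the tab to push the lid shut.

Emit:
{"api": "move_arm", "payload": {
  "plan": [
    {"x": 0, "y": 0, "z": 0.04, "yaw": 0, "fingers": 1},
    {"x": 0, "y": 0, "z": 0.065, "yaw": 0, "fingers": 1},
    {"x": 0, "y": 0, "z": 0.072, "yaw": 0, "fingers": 1},
    {"x": 0, "y": 0, "z": 0.072, "yaw": 0, "fingers": 1}
  ]
}}

```text
time: 11.65
eef_pos: [0.5659, -0.123, 0.0496]
tcp_rot: [0.733, 0.681, -0.001, -0.001]
contact_force: [-0.1, 0.9, 0.4]
opening: -0.001
finger_force: 0.0
```

Emit:
{"api": "move_arm", "payload": {
  "plan": [
    {"x": 0.01, "y": 0, "z": 0, "yaw": 0, "fingers": 1},
    {"x": 0.02, "y": 0, "z": 0, "yaw": 0, "fingers": 1},
    {"x": 0.032, "y": 0, "z": 0, "yaw": 0, "fingers": 1},
    {"x": 0.044, "y": 0, "z": 0, "yaw": 0, "fingers": 1},
    {"x": 0.056, "y": 0, "z": 0, "yaw": 0, "fingers": 1}
  ]
}}

```text
time: 12.15
eef_pos: [0.5723, -0.068, 0.0523]
tcp_rot: [0.733, 0.68, 0.001, 0.002]
contact_force: [2.1, -2.4, 1.2]
opening: 0.001
finger_force: 1.4
```

Emit:
{"api": "move_arm", "payload": {
  "plan": [
    {"x": 0.012, "y": 0, "z": 0, "yaw": 0, "fingers": 1},
    {"x": 0.024, "y": 0, "z": 0, "yaw": 0, "fingers": 1},
    {"x": 0.036, "y": 0, "z": 0, "yaw": 0, "fingers": 1},
    {"x": 0.046, "y": 0, "z": 0, "yaw": 0, "fingers": 1},
    {"x": 0.054, "y": 0, "z": 0, "yaw": 0, "fingers": 1}
  ]
}}

```text
time: 12.65
eef_pos: [0.5748, -0.0138, 0.0506]
tcp_rot: [0.733, 0.68, -0.0, -0.0]
contact_force: [0.6, -2.9, 0.2]
opening: -0.0
finger_force: 1.2
```

Emit:
{"api": "move_arm", "payload": {
  "plan": [
    {"x": 0.004, "y": 0, "z": 0, "yaw": 0, "fingers": 1},
    {"x": 0.008, "y": 0, "z": 0, "yaw": 0, "fingers": 1},
    {"x": 0.008, "y": 0, "z": 0, "yaw": 0, "fingers": 1}
  ]
}}

```text
time: 12.95
eef_pos: [0.5749, -0.006, 0.0503]
tcp_rot: [0.733, 0.68, -0.0, -0.001]
contact_force: [0.7, 0.1, -0.4]
opening: -0.0
finger_force: 0.0
```

Cassette y is about -0.018, and the stop is expected near -0.0165. I'll creep up to it.

Emit:
{"api": "move_arm", "payload": {
  "plan": [
    {"x": 0.002, "y": 0, "z": 0, "yaw": 0, "fingers": 1},
    {"x": 0.003, "y": 0, "z": 0, "yaw": 0, "fingers": 1},
    {"x": 0.003, "y": 0, "z": 0, "yaw": 0, "fingers": 1}
  ]
}}

```text
time: 13.25
eef_pos: [0.575, -0.0038, 0.0502]
tcp_rot: [0.733, 0.68, -0.001, -0.001]
contact_force: [-1.0, -1.3, 0.1]
opening: 0.003
finger_force: 0.7
```

Emit:
{"api": "move_arm", "payload": {
  "plan": [
    {"x": 0.002, "y": 0, "z": 0, "yaw": 0, "fingers": 1},
    {"x": 0.002, "y": 0, "z": 0, "yaw": 0, "fingers": 1}
  ]
}}

```text
time: 13.45
eef_pos: [0.5752, -0.0024, 0.0503]
tcp_rot: [0.733, 0.68, -0.001, -0.0]
contact_force: [-1.9, -4.4, -2.0]
opening: -0.003
finger_force: 2.3
```

Emit:
{"api": "move_arm", "payload": {
  "plan": [
    {"x": 0.002, "y": 0, "z": 0, "yaw": 0, "fingers": 1},
    {"x": 0.002, "y": 0, "z": 0, "yaw": 0, "fingers": 1}
  ]
}}

```text
time: 13.65
eef_pos: [0.5752, -0.0024, 0.0503]
tcp_rot: [0.732, 0.681, -0.003, 0.001]
contact_force: [-2.9, -10.9, -1.1]
opening: -0.0
finger_force: 5.4
```

The lid is at its hard stop. The two contact positions give 80.1 mm = 112 - 10 - 22, so the travel is complete. Retreat and look.

Emit:
{"api": "move_arm", "payload": {
  "plan": [
    {"x": -0.02, "y": 0, "z": 0, "yaw": 0, "fingers": 1},
    {"x": -0.03, "y": 0, "z": -0.04, "yaw": 0, "fingers": 1},
    {"x": -0.06, "y": 0, "z": -0.08, "yaw": 0, "fingers": 1},
    {"x": -0.06, "y": 0, "z": -0.13, "yaw": 0, "fingers": 1},
    {"x": -0.06, "y": 0, "z": -0.16, "yaw": 0, "fingers": 1}
  ]
}}

```text
time: 14.15
eef_pos: [0.5733, -0.0602, 0.2157]
tcp_rot: [0.734, 0.679, 0.003, 0.002]
contact_force: [1.1, 0.0, 0.6]
opening: 0.001
finger_force: 0.0
```

Emit:
{"api": "move_arm", "payload": {
  "plan": [
    {"x": 0, "y": 0, "z": 0, "yaw": 0, "fingers": 1},
    {"x": 0, "y": 0, "z": 0, "yaw": 0, "fingers": 1}
  ]
}}

```text
time: 14.35
eef_pos: [0.5721, -0.0593, 0.2118]
tcp_rot: [0.733, 0.68, 0.001, 0.001]
contact_force: [-1.0, -0.3, 0.2]
opening: -0.003
finger_force: 0.0
```

```bash
python3 - <<'E'
from h import *
st()
a=ctrl.read_camera('side')[:,:,::-1][150:262,165:305]
m=cv2.imread('pics/raw_mid.png')[150:262,165:305]
b=ctrl.read_camera('wrist')[:,:,::-1][0:400,100:500]
c=np.zeros((600,800,3),np.uint8)
c[:300,:375]=cv2.resize(m,(375,300),interpolation=cv2.INTER_CUBIC);c[300:,:375]=cv2.resize(a,(375,300),interpolation=cv2.INTER_CUBIC)
c[:420,380:]=cv2.resize(b,(420,420));cv2.imwrite('pics/i.png',c)
E
```

```text
t 14.35 pos [ 0.5721 -0.0593  0.2118] cas [ 0.0005 -0.0714] toolx [0.075 0.997 0.001] F [-1.  -0.3  0.2]
```

View pics/i.png

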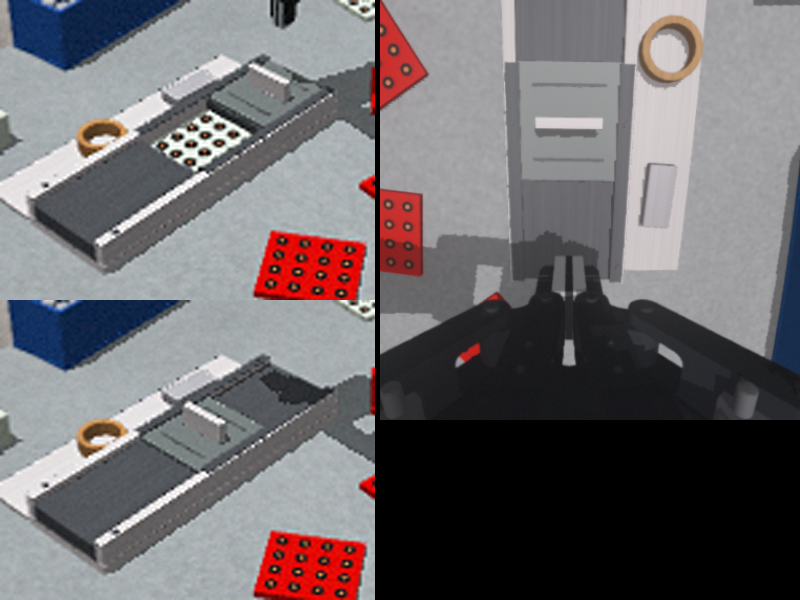

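The upper-left picture, taken before closing, shows the tray level and deep in the pocket. The lower-left and wrist pictures show the lid fully shut against the shelf edge (row 62 in the wrist picture), with the roll and block undisturbed.

```bash
python3 -c "
from plant import ctrl
print(ctrl.sign_off())"
```

```text
the job is handed in; nothing more can be done
None
```

The tray is seated level in the pocket and the lid is fully shut over it; I handed the job in at about 14.5 s with the robot clear and saw nothing else moved.

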